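Set rings on the burr service dock and hold them down with the key

TASK

On the grinder's burr service dock, thread the wide ring and then the small ring onto the locating post, each fully home and let go. Then take the key from its bamboo block, work it down past the sticky pins until its shoulder is fully home in the lock cylinder, turn it a quarter clockwise (seen from above) so that the spring-loaded arm swings over the rings, and finish still holding the key turned: do not let go, the spring would turn it back. Move the arm with the key only, do not turn before the key is home, and leave the cup and the bellows cap where they stand.

Things in the scene. Friction and masses are not known exactly. Their poses are not given: they have to be found in the camera images.
- wide_ring: Plain steel ring lying flat, 60 mm outside diameter, 20 mm hole, 16 mm thick, about 160 g. Origin: centre of its underside, z up along the ring's axis.
- small_ring: Plain steel ring lying flat, 44 mm outside diameter, 20 mm hole, 16 mm thick, about 90 g. Origin: centre of its underside. Either ring may lie in either of two places to the right of the dock.
- dock: Burr service dock, fixed: aluminium plate 110 (x) x 210 (y) x 20 mm; origin: centre of its underside. Locating post at y +50 mm; lock at y -50 mm: a round dark housing 50 mm across, 32 mm tall over the plate, with the turning lock cylinder inside. Position varies; yaw up to 0.35 rad either way.
- post_foot (a point): Foot of the steel locating post, on the plate's top (20 mm above the counter). Post 16 mm in diameter, 33 mm tall, top 6 mm tapered to 9 mm. The wide ring's underside belongs here, the small ring's 16 mm above it.
- keyway: Steel lock cylinder with arm; turns. Origin: turning axis, at the plate's top. Top face 28 x 20 mm, 50 mm above the plate. Key slot 16 (x) x 8 mm (y), 36 mm deep, straight down. Flat arm 16 mm wide, reaching 120 mm along -x, underside 36 mm, top 44 mm above the plate. Unturned, axes as the dock's (arm towards the robot); turned a quarter, the arm lies 4 mm above the seated rings.
- mouth (a point): Centre of the key slot's mouth on the lock cylinder's top face, 70 mm above the counter, on the turning axis; axes as keyway.
- cylinder (a joint): Turn of the lock: 0 at rest, growing clockwise seen from above to a stop at 1.571 rad. A spring pulls back with 0.025 N m at 0, 0.09 N m at the quarter turn. The key has about 0.14 rad of play in the slot, so the lock lags behind the key by that much.
- key: Steel key upright in its block. Origin: lower tip of the blade, z up. Blade 14 (x) x 6 mm (y), 30 mm long, lowest 8 mm tapered; round shoulder 24 mm across, 4 mm thick; flat dark bow to grip, 36 (x) x 10 mm (y), from 34 to 70 mm above the tip. 70 g. Fits either way round. Spring pins in the lock, 13 and 22 mm below the mouth, resist by 5 to 15 N: push on, wiggling a little.
- shoulder (a point): Underside of the key's shoulder, on the key's axis, 30 mm above the tip; it meets the mouth when the key is fully home.
- key_block: Bamboo block 60 by 50 by 40 mm high, fixed, with a slot 17 by 9 mm in which the key stands, its shoulder resting on the block's top. Origin: centre of its underside.
- cup: Glass espresso cup, 60 mm across, 60 mm high; origin under its centre. Leave alone.
- bellows_cap: Dark ribbed silicone bellows cap, 56 mm across, 32 mm high; origin under its centre. Leave alone.
There are look-alikes about, which are no part of the job. Leave any orange or yellow look-alike of the small_ring alone. Leave any black or blue look-alike of the wide_ring alone.

How it is judged:
On the way, in this order (a step that is already met when the one before it is completed fails the run):
1. the wide ring is home on the post and let go, the small ring not yet on it (z of wide_ring in the frame of post_foot between -0.003 and 0.003 m and horizontal distance between wide_ring and post_foot below 0.005 m and angle between wide_ring's own z axis and vertical below 0.12 rad and contact force between the fingers and wide_ring below 0.1 N and horizontal distance between small_ring and post_foot above 0.03 m), for 0.1 s.
2. the small ring is home on top of it and let go (z of wide_ring in the frame of post_foot between -0.003 and 0.003 m and horizontal distance between each of wide_ring, small_ring and post_foot below 0.005 m and angle between each of wide_ring, small_ring's own z axis and vertical below 0.12 rad and z of small_ring in the frame of post_foot between 0.013 and 0.019 m and contact force between the fingers and small_ring below 0.1 N), for 0.1 s.
3. the key is fully home in the lock, not yet turned (z of wide_ring in the frame of post_foot between -0.003 and 0.003 m and horizontal distance between each of wide_ring, small_ring and post_foot below 0.005 m and angle between each of wide_ring, small_ring's own z axis and vertical below 0.12 rad and z of small_ring in the frame of post_foot between 0.013 and 0.019 m and z of shoulder in the frame of mouth below 0.004 m and horizontal distance between shoulder and mouth below 0.005 m and angle between the x axis of key and the x axis of keyway, either way round below 0.3 rad and angle between key's own z axis and vertical below 0.15 rad and value of joint cylinder below 0.4 rad), for 0.1 s.
At the end, for the whole second after the job is handed in: Rings flat on the post, wide under small (heights within 3 mm, centred within 5 mm); key shoulder within 4 mm of the mouth; lock turned over 1.25 rad (72 deg) and kept there for the last second by the key, gripped with over 2 N, nothing else pushing the lock (z of wide_ring in the frame of post_foot between -0.003 and 0.003 m and horizontal distance between each of wide_ring, small_ring and post_foot below 0.005 m and angle between each of wide_ring, small_ring's own z axis and vertical below 0.12 rad and z of small_ring in the frame of post_foot between 0.013 and 0.019 m and z of shoulder in the frame of mouth below 0.004 m and horizontal distance between shoulder and mouth below 0.005 m and angle between the x axis of key and the x axis of keyway, either way round below 0.3 rad and angle between key's own z axis and vertical below 0.15 rad and value of joint cylinder above 1.25 rad and contact force between the fingers and key above 2 N and contact force between key and keyway above 0.3 N and contact force between each of the arm, the fingers and keyway below 0.5 N); the arm keeps its last pose, push and grip.
It fails at once if the lock is turned while the key is not home (value of joint cylinder above 0.4 rad and not (z of shoulder in the frame of mouth below 0.004 m and horizontal distance between shoulder and mouth below 0.005 m and angle between the x axis of key and the x axis of keyway, either way round below 0.3 rad and angle between key's own z axis and vertical below 0.15 rad)).
It fails at once if the fingers push the lock or its arm (contact force between the fingers and keyway above 6 N).
It fails at once if the cup or the bellows cap is disturbed (distance of any of cup, bellows_cap from where it was at the start of the episode above 0.03 m or angle between any of cup, bellows_cap's own z axis and vertical above 0.5 rad).
It also fails if it takes over 72 s, if anything falls off the work surface, if the arm or the gripper's body presses on something with over 40 N, if the wrist force passes 120 N, or if a joint passes its speed limit or range.

ROBOT

A 6-joint arm with a two-finger parallel gripper is mounted at the origin on the work surface. World frame = base frame: x ahead of the robot, y to its left, z up, the work surface at z = 0. Lengths are in m, angles in rad, forces in N, time in s.
With the tool pointing down it reaches from about 0.3 to 0.875 m from the base axis. Payload 6.4 kg.
Tool frame: the origin (TCP) lies midway between the tips of the shut fingers; the grasp point (between the pads) lies ctrl.tcp_to_grasp behind it (ctrl.tcp_to_grasp is the distance from the TCP to the grasp point, in m); z points along the fingers, y is the line along which they close (so a half turn about z gives the same grasp; the last joint's range is limited). The gripper opens to 85 mm and grips with 20 to 120 N. Pads are 22 mm wide; open, the fingers measure 114 mm over their backs; the gripper's body (76 mm by 85 mm) begins 54 mm behind the grasp point. The pads swing forward as they close: fully open they stand 13 mm farther back than shut.
Start: joints at [-1.467, 0.181, 1.607, -0, 1.354, -0.206], TCP at [0.175, -0.548, 0.195] pointing down, gripper open.
Joint ranges: [-2.99, 2.99], [-0.89, 2.07], [0.3, 2.58], [-1.14, 4.28], [0, 2.63], [-3.12, 3.12]. Speed limits (rad/s): [2.57, 2.57, 3.01, 3.14, 3.14, 3.14].

INTERFACE

Orientations are given as a unit quaternion [w, x, y, z].
In Python, from workcell import monitor, snapshot, calibration, workorder, ctrl gives the robot as it stands. The module is installed in compiled form; this text tells all that it offers.
- The arm moves only by the tool jog_arm, never from a script. Its argument "motion" is a list that holds one entry, the list of rows, each a list of 7 numbers: the opening, from 0 (shut) to 1 (fully open), then the shift along the tool's x, y, z in mm, then the turn, a rotation vector about the tool's x, y, z in rad. A call has 1 to 20 rows; each row shifts and turns the commanded pose from where the row before left it, along the tool's axes as they then stand; what a row does not reach is not made up. A row lasts 1/12 s, in which the tool goes at most 41.7 mm and 7.16 degrees, less where a joint would pass 70% of its speed; a pose out of reach is approached as far as the arm can. A call with a gripper value outside its range is refused whole. The fingers move at their own pace and stop on an object; "force" is the grip in N (left out, the last holds). Time passes only in rows, so rows that do not move let the fingers close. It gives the time, the measured TCP pose, the force, the opening and the grip force at its end, in the units of the state.
- monitor.get_state(): the state, without advancing time (a new reading comes with each control period).
- snapshot(name): name is "side" or "top" or "wrist"; returns (picture, depth): 384x512x3 uint8, blue, green, red; 384x512 float32, m along the optical axis (not along the pixel's ray), 0 where there is no reading.
- calibration(name): a dict with "fovy" (degrees; the focal length in pixels is half the picture's height over the tangent of half this angle, whatever the lens; pixels are square), "cx", "cy" (the principal point, pixels), "D" ([k1, k2, p1, p2, k3] as OpenCV has them; the pictures are not rectified), "pose" (4x4, takes a point from camera to world coordinates). Camera axes: x right, y up, looking along -z (the intrinsics and any distortion apply to the point x, -y, -z); pixel columns grow to the right and rows downward; lengths in m; the calibration is good to about 2 mm. A picture is of the moment at which its call begins: read the wrist's pose just before it. calibration takes no time and is no camera call; for the wrist camera it gives the pose at the moment of the call.
- workorder.finish_job(): hands the job in; it is judged then, once.
The state is a dict: "time_s": time; "joint_pos": joint angles; "joint_velocities": joint speeds; "joint_torque": joint torques, N m; "tcp_pos": TCP position; "orientation": TCP orientation; "ft_force": force on the tool from outside, world axes, zero at the start; "wrist_torque": the same for the moment, N m; "grip_width": opening from 0.0 (shut) to 1.0 (fully open); "gripper_force": force on a finger pad.
Only numpy, scipy, OpenCV 4.12 (cv2) and the standard library are available. Lean on these libraries where they do the work, as an engineer would, in place of code of your own. Each camera call takes 0.05 s, during which the arm holds its last target. There are 200 camera calls.

## Working session

There is one attempt and no reset: what is moved stays moved. The work goes in short steps, Python scripts to look and compute and a tool call to move; the robot and the scene stay as the last step left them, time stands still between calls to the robot, and variables do not carry over. Pictures are saved under pics/ and viewed, at most 10 in all, crops included, and the job is handed in when it is done.

Besides the shell and the picture viewer there is one more tool, called after "Emit:" as name(argument=value, ...), one argument or row to a line, values as JSON. jog_arm: Moves the arm, as the interface text tells. Its arguments: {"type":"object","properties":{"motion":{"type":"array","items":{"type":"array","items":{"type":"array","items":{"type":"number"}}}},"force":{"type":"number"}},"required":["motion"]}

```bash
mkdir -p pics; cat > h.py <<'E'
import numpy as np, cv2
from workcell import monitor, snapshot, calibration, workorder, ctrl
def K(c,shape=(384,512)):
    f=shape[0]/2/np.tan(np.radians(c["fovy"])/2)
    return np.array([[f,0,c["cx"]],[0,f,c["cy"]],[0,0,1.]])
def rays(c,uv):
    p=cv2.undistortPoints(np.float64(uv).reshape(-1,1,2),K(c),np.float64(c["D"])).reshape(-1,2)
    d=np.c_[p[:,0],-p[:,1],-np.ones(len(p))]
    T=np.array(c["pose"]); return T[:3,3],d@T[:3,:3].T
def onplane(c,uv,z):
    o,d=rays(c,uv); return o+d*((z-o[2])/d[:,2])[:,None]
def depthpts(c,uv,dep):
    o,d=rays(c,uv); uv=np.int32(np.round(uv)).reshape(-1,2)
    return o+d*dep[uv[:,1],uv[:,0]][:,None]
def project(c,P):
    T=np.linalg.inv(np.array(c["pose"])); q=np.float64(P).reshape(-1,3)@T[:3,:3].T+T[:3,3]
    q=q*[1,-1,-1]
    return cv2.projectPoints(q,np.zeros(3),np.zeros(3),K(c),np.float64(c["D"]))[0].reshape(-1,2)
def shot(n):
    c=calibration(n); im,d=snapshot(n); return c,im,d
E
python3 - <<'E'
from h import *
import pickle
print(ctrl.tcp_to_grasp, monitor.get_state())
S={n:shot(n) for n in("side","top","wrist")}
pickle.dump(S,open("s0.pkl","wb"))
for n in S: print(n,S[n][0]); cv2.imwrite(f"pics/{n}0.png",S[n][1])
cv2.imwrite("pics/a0.png",cv2.resize(S["top"][1],(800,600)))
E
```

```text
0.0187 {'time_s': 0.0, 'joint_pos': array([-1.46731351e+00,  1.81573809e-01,  1.60801578e+00,  3.24852455e-05,
        1.35380770e+00, -2.06265973e-01]), 'joint_velocities': array([-0.00064934,  0.00023233, -0.00028486,  0.00119169, -0.00038261,
        0.00126108]), 'joint_torque': array([-1.59806506e-03, -4.44873512e+01, -3.51339304e+01, -1.64159628e-04,
        9.08099755e-03, -3.45311457e-05]), 'tcp_pos': array([ 0.17525163, -0.54698756,  0.19406204]), 'orientation': array([-9.00311129e-04,  9.88031053e-01,  1.54252468e-01,  6.21887242e-05]), 'ft_force': array([ 0.96125013, -0.61036522,  0.41758752]), 'wrist_torque': array([ 0.01935553, -0.02356933, -0.0055239 ]), 'gripper_force': 0.0, 'grip_width': 1.0008295945782277}
side {'fovy': 48.64655569038572, 'cx': 258.3811869915077, 'cy': 194.4531135225651, 'D': array([-0.12894257,  0.        ,  0.        ,  0.        ,  0.        ]), 'pose': array([[ 0.96767039,  0.12764558, -0.21753305,  0.33455557],
       [-0.252216  ,  0.48612163, -0.83670356, -0.89521053],
       [-0.00105399,  0.86451857,  0.50259976,  0.57052818],
       [ 0.   
[... 173 characters left out ...]
        ,  0.        ,  0.        ]), 'pose': array([[-0.00923806,  0.99338698, -0.11444197,  0.42055652],
       [-0.99984112, -0.00743157,  0.01620187, -0.03089143],
       [ 0.01524424,  0.11457346,  0.99329781,  1.18363144],
       [ 0.        ,  0.        ,  0.        ,  1.        ]])}
wrist {'fovy': 66.81641781274769, 'cx': 255.340969971177, 'cy': 190.88947408956, 'D': array([0.00304298, 0.        , 0.        , 0.        , 0.        ]), 'pose': array([[ 0.30491089,  0.91010039,  0.28061831,  0.24738636],
       [-0.95238021,  0.29172431,  0.08870657, -0.52333936],
       [-0.0011313 , -0.29430293,  0.95571152,  0.37232023],
       [ 0.        ,  0.        ,  0.        ,  1.        ]])}
```

View pics/a0.png

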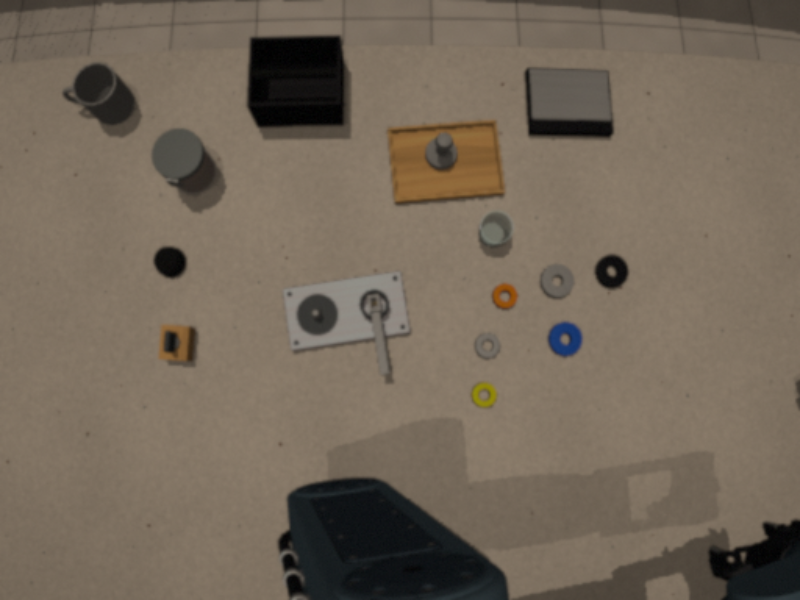

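View pics/side0.png

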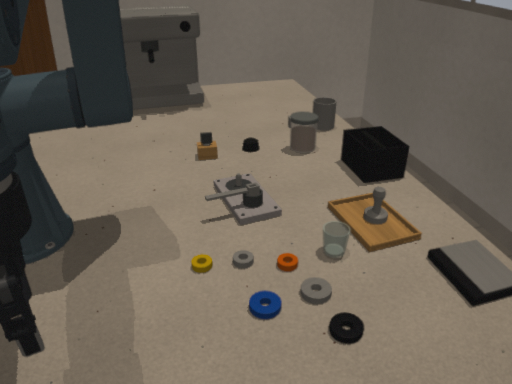

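The top view (800x600, i.e. ×1.5625) shows the dock at (347,311) with its post at (317,314) and lock at (375,303). The key block is at (176,343), the bellows cap at (170,262) and the cup at (495,231).

Ring candidates:
- **Wide:** grey (557,281), black (611,271) and blue (565,339). Grey steel at (557,281) fits wide_ring.
- **Small:** grey (487,345), orange (505,296) and yellow (484,395). Grey at (487,345) fits small_ring.

In the side view the grey rings are at (316,290) and (243,258).

```bash
python3 - <<'E'
from h import *
import pickle
S=pickle.load(open("s0.pkl","rb"))
vv,uu=np.mgrid[0:384,0:512]; uv=np.c_[uu.ravel(),vv.ravel()]
W={}
for n in("top","side"):
    c,im,d=S[n]; W[n]=depthpts(c,uv,d).reshape(384,512,3)
    P=W[n]; P[d==0]=np.nan
c,im,d=S["top"];P=W["top"];z=P[:,:,2]
# counter height check
print("counter z",np.nanmedian(z[240:260,100:200]), np.nanmedian(W["side"][300:330,100:200,2]))
def blobs(n,lo,hi,box):
    P=W[n]; m=((P[:,:,2]>lo)&(P[:,:,2]<hi)&(P[:,:,0]>box[0])&(P[:,:,0]<box[1])&(P[:,:,1]>box[2])&(P[:,:,1]<box[3])).astype(np.uint8)
    k,l,st,ce=cv2.connectedComponentsWithStats(m)
    for i in range(1,k):
        if st[i,4]<25: continue
        q=P[l==i]; zz=q[:,2]; t=zz>np.percentile(zz,50)-.004
        cen=[cv2.minEnclosingCircle(np.float32(q[t][:,:2]))]
        print(n,"px",ce[i].round(1),"area",st[i,4],"z50/95",np.percentile(zz,[50,95]).round(4),"mean",q[t].mean(0).round(4),"circ",np.round(cen[0][0],4),round(cen[0][1],4),"col",S[n][1][l==i].mean(0).round())
for n in W: blobs(n,.008,.09,(.3,.72,-.45,.45))
T=S["top"][1]; a=cv2.resize(T[160:245,290:400],None,fx=7,fy=7,interpolation=2)[:595,:800]; cv2.imwrite("pics/rings.png",a)
E
```

```text
counter z -0.0006372382032453494 0.0009277945460711701
top px [317.5 144.6] area 291 z50/95 [0.0464 0.0612] mean [ 0.6799 -0.2279  0.0556] circ [ 0.6774 -0.2258] 0.0304 col [85. 95. 98.]
top px [107.9 166.7] area 290 z50/95 [0.0292 0.0341] mean [0.6295 0.3484 0.0306] circ [0.6305 0.3502] 0.0243 col [15. 17. 19.]
top px [387.9 173.1] area 209 z50/95 [0.0153 0.0192] mean [ 0.6071 -0.4312  0.0158] circ [ 0.6082 -0.441 ] 0.0304 col [22. 24. 27.]
top px [356.4 179.2] area 319 z50/95 [0.0152 0.0192] mean [ 0.5899 -0.3397  0.0155] circ [ 0.5898 -0.3391] 0.0302 col [ 87.  96. 102.]
top px [222. 200.] area 3242 z50/95 [0.0199 0.0638] mean [0.5341 0.031  0.0259] circ [0.5265 0.0323] 0.1208 col [108. 114. 119.]
top px [322.8 189.1] area 160 z50/95 [0.0149 0.0191] mean [ 0.5624 -0.2442  0.0154] circ [ 0.563  -0.2448] 0.0222 col [ 23.  78. 137.]
top px [361.3 216.4] area 327 z50/95 [0.0153 0.0184] mean [ 0.4865 -0.3502  0.0154] circ [ 0.4863 -0.3504] 0.031 col [106.  58.  34.]
top px [112.3 219.3] area 454 z50/95 [0.04   0.0786] mean [0.4824 0.3262 0.0477] circ [0.4817 0.3296] 0.0368 col [45. 73.
[... 895 characters left out ...]
212] 0.0237 col [82. 90. 95.]
side px [287.2 260.9] area 259 z50/95 [0.0159 0.0179] mean [ 0.5643 -0.2475  0.0159] circ [ 0.5644 -0.2456] 0.023 col [ 14.  65. 138.]
side px [201.3 262.4] area 260 z50/95 [0.0157 0.0177] mean [ 0.3922 -0.2069  0.0158] circ [ 0.3923 -0.2052] 0.0226 col [ 13. 107. 135.]
side px [315.8 289.1] area 600 z50/95 [0.0168 0.0186] mean [ 0.5904 -0.3423  0.0169] circ [ 0.5912 -0.34  ] 0.0316 col [85. 94. 99.]
side px [265.  303.4] area 683 z50/95 [0.0168 0.0184] mean [ 0.4875 -0.3536  0.0168] circ [ 0.4878 -0.3515] 0.0307 col [103.  55.  26.]
side px [344.  320.9] area 419 z50/95 [0.0167 0.0185] mean [ 0.6084 -0.4326  0.0168] circ [ 0.6086 -0.4407] 0.03 col [24. 25. 26.]
```

View pics/rings.png

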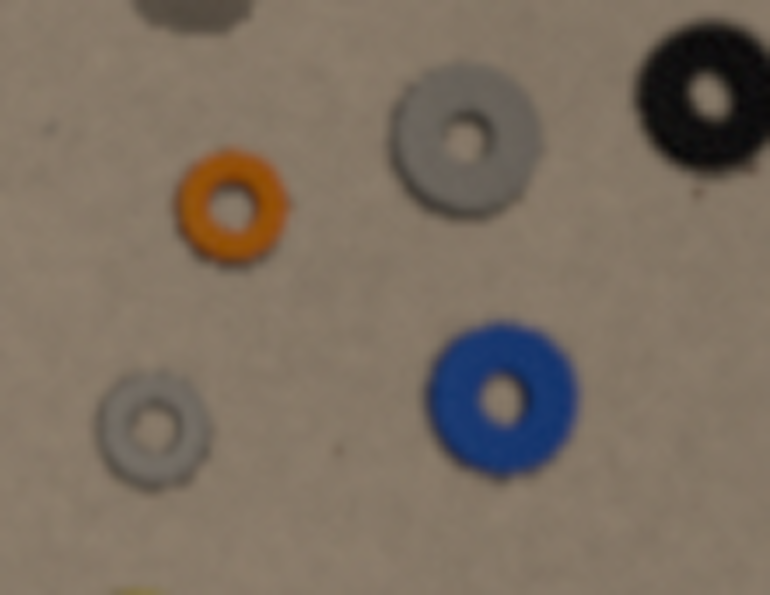

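The crop confirms it: the grey wide ring is centred at crop (466,140) and the grey small ring at (154,430). Both are plain steel, with radii of 30 and 22 mm and tops at about 16 mm. The orange, blue, black and yellow rings are the look-alikes. Next I measure the dock and key.

```bash
python3 - <<'E'
from h import *
import pickle
S=pickle.load(open("s0.pkl","rb"))
vv,uu=np.mgrid[0:384,0:512]; uv=np.c_[uu.ravel(),vv.ravel()]
for n in("top","side"):
    c,im,d=S[n]; P=depthpts(c,uv,d); 
    def sel(lo,hi,b): return P[(P[:,2]>lo)&(P[:,2]<hi)&(P[:,0]>b[0])&(P[:,0]<b[1])&(P[:,1]>b[2])&(P[:,1]<b[3])]
    D=(.44,.62,-.1,.16)
    q=sel(.014,.026,D); r=cv2.minAreaRect(np.float32(q[:,:2]*1000)); print(n,"plate",r,np.median(q[:,2]))
    q=sel(.045,.075,(.38,.65,-.12,.16)); k=q[q[:,1]>.045]; print(" post pts",len(k),k.mean(0).round(4) if len(k) else 0,k[:,2].max() if len(k) else 0)
    a=q[(q[:,1]<.045)&(q[:,2]<.0675)&(q[:,2]>.058)]; l=cv2.fitLine(np.float32(a[:,:2]),cv2.DIST_HUBER,0,.01,.01).ravel(); print(" arm",len(a),l,np.degrees(np.arctan2(l[1],l[0])), a.min(0),a.max(0))
    a=q[(q[:,1]<.045)&(q[:,2]>.0665)]; print(" cyl top",len(a),a.mean(0).round(4))
    B=(.42,.54,.28,.38)
    q=sel(.034,.047,B); print(" block",cv2.minAreaRect(np.float32(q[:,:2]*1000)),np.median(q[:,2]))
    q=sel(.066,.09,B); print(" key",len(q),cv2.minAreaRect(np.float32(q[:,:2]*1000)),q.mean(0).round(4),np.percentile(q[:,2],[50,95]))
E
```

```text
top plate ((539.03125, 33.99833679199219), (110.71967315673828, 208.1436767578125), 8.415303230285645) 0.019445071267066516
 post pts 27 [0.5312 0.084  0.0505] 0.05566742808038727
 arm 274 [ 0.98869276  0.14995539  0.4864384  -0.02316501] 8.624341 [ 0.42854564 -0.03820885  0.05821108] [ 0.56091184 -0.0052652   0.06743146]
 cyl top 63 [ 0.5333 -0.0174  0.0693]
 block ((483.0532531738281, 328.1961364746094), (51.73505783081055, 58.37711715698242), 84.86760711669922) 0.039441147307438085
 key 64 ((485.0547180175781, 329.1481628417969), (10.536832809448242, 33.88116455078125), 89.29557037353516) [0.4856 0.3285 0.0768] [0.07753654 0.08173769]
side plate ((540.439697265625, 33.02257537841797), (110.07122039794922, 212.79727172851562), 8.113029479980469) 0.02099675774642995
 post pts 25 [0.5334 0.08   0.0502] 0.054940481747328906
 arm 277 [ 0.99355674  0.11333571  0.49687666 -0.02829334] 6.50764 [ 0.42901336 -0.04089616  0.05801047] [ 0.56305636 -0.00880362  0.06736908]
 cyl top 68 [ 0.5463 -0.0166  0.0698]
 block ((484.5650329589844, 327.1405334472656), (51.81475067138672, 60.89664840698242), 87.29859161376953) 0.041342970149950586
 key 70 ((484.36236572265625, 330.0025329589844), (17.22994613647461, 34.84019088745117), 83.958984375) [0.4839 0.3268 0.0752] [0.07557104 0.08234784]
```

Emit:
jog_arm(
  motion=[
    [[1,38,-6,0,0,0,0],[1,38,-6,0,0,0,0],[1,38,-6,0,0,0,0],[1,38,-6,0,0,0,0],[1,38,-6,0,0,0,0],[1,38,-6,0,0,0,0],[1,38,-6,0,0,0,0],[1,38,-6,0,0,0,0],[1,38,-6,0,0,0,0],[1,38,-6,0,0,0,0],[1,38,-6,0,0,0,0],[1,38,-6,0,0,0,0],[1,0,0,0,0,0,-0.12],[1,0,0,0,0,0,-0.12],[1,0,0,0,0,0,-0.12],[1,0,0,0,0,0,-0.12],[1,0,0,0,0,0,-0.12],[1,0,0,0,0,0,-0.12],[1,0,0,0,0,0,-0.12],[1,0,0,0,0,0,-0.12]],
  ],
  force=40,
)

```text
time_s: 1.82
tcp_pos: [0.5875, -0.3398, 0.1944]
orientation: [-0.0, 0.803, 0.596, -0.0]
ft_force: [0.8, -0.3, 0.1]
grip_width: 1.0
gripper_force: 0.0
```

Emit:
jog_arm(
  motion=[
    [[1,0,0,0,0,0,-0.12],[1,0,0,0,0,0,-0.12],[1,0,0,0,0,0,-0.12],[1,0,0,0,0,0,-0.085],[1,0,0,0,0,0,0],[1,0,0,0,0,0,0]],
  ],
)

```text
time_s: 2.32
tcp_pos: [0.5875, -0.3399, 0.1946]
orientation: [-0.0, 0.655, 0.755, 0.0]
ft_force: [-0.0, -0.3, 0.2]
grip_width: 0.999
gripper_force: 0.0
```

```bash
cat >> h.py <<'E'
from scipy.spatial.transform import Rotation as Ro
def tool():
    s=monitor.get_state(); q=s["orientation"]; R=Ro.from_quat([q[1],q[2],q[3],q[0]]).as_matrix()
    return s,s["tcp_pos"],R
def delta(target,heading=None):
    s,p,R=tool(); h=np.arctan2(R[1,0],R[0,0])
    print("t",round(s["time_s"],2),"tcp",p.round(4),"head",round(h,4),"tilt",R[:,2].round(4),"F",s["ft_force"].round(2),"grip",round(s["grip_width"],3),round(s["gripper_force"],1))
    if target is not None: print("  tool shift mm",(R.T@(np.array(target)-p)*1000).round(1), "turn z",None if heading is None else round(h-heading,4))
def world(c,d):
    vv,uu=np.mgrid[0:384,0:512]; P=depthpts(c,np.c_[uu.ravel(),vv.ravel()],d).reshape(384,512,3).copy(); P[d==0]=np.nan; return P
def ringfit(c,im,d,xy,r,zt=.016,tol=.006):
    """steel ring: pixels of its top near xy; outer contour centre cast on plane zt"""
    P=world(c,d); m=((np.abs(P[:,:,2]-zt)<tol)&(np.hypot(P[:,:,0]-xy[0],P[:,:,1]-xy[1])<r+.012)).astype(np.uint8)
    cn=max(cv2.findContours(m,cv2.RETR_EXTERNAL,cv2.CHAIN_APPROX_NONE)[0],key=cv2.contourArea).reshape(-1,2)
    q=onplane(c,cn,zt)[:,:2]; (cx,cy),rr=cv2.minEnclosingCircle(np.float32(q*1000))
    e=cv2.fitEllipse(np.float32(q*1000)); zz=P[:,:,2][m>0]
    return dict(circ=(round(cx,1),round(cy,1),round(rr,1)),ell=np.round(np.r_[e[0],e[1]],1),z=round(float(np.median(zz)),4),px=cn.mean(0).round(1))
E
python3 - <<'E'
from h import *
delta((.59,-.34,.19),1.715)
c,im,d=shot("wrist"); cv2.imwrite("pics/w1.png",im)
print(ringfit(c,im,d,(.59,-.34),.03)); print("px of tcp-ground",project(c,[.59,-.34,.016]))
E
```

```text
t 2.32 tcp [ 0.5875 -0.3399  0.1946] head 1.712 tilt [-5.e-04  5.e-04 -1.e+00] F [-0.05 -0.29  0.24] grip 0.999 0.0
  tool shift mm [-0.5  2.5  4.6] turn z -0.003
{'circ': (592.7, -337.8, 29.7), 'ell': array([ 592.8, -337.8,   57.9,   58.1]), 'z': 0.015, 'px': array([259.5, 163.6])}
px of tcp-ground [[256.87543432 165.35808033]]
```

View pics/w1.png

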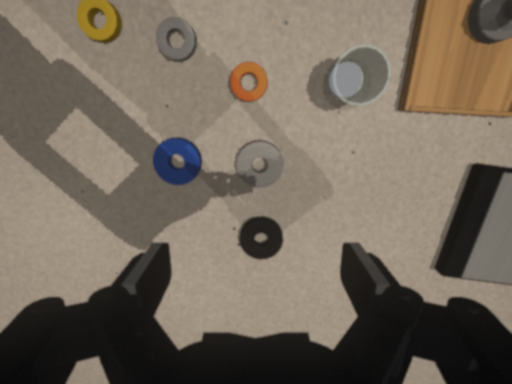

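The wrist view shows the wide ring at (259,163), with the cup at (358,75) and the fingers at the bottom edge. I go lower and remeasure.

Emit:
jog_arm(
  motion=[
    [[1,0,2,33,0,0,0],[1,0,2,33,0,0,0],[1,1,1,33,0,0,0],[1,0,0,30,0,0,0],[1,0,0,0,0,0,0],[1,0,0,0,0,0,0]],
  ],
)

```text
time_s: 2.87
tcp_pos: [0.5911, -0.3372, 0.0641]
orientation: [-0.002, 0.655, 0.756, -0.0]
ft_force: [0.4, -0.3, 0.9]
grip_width: 1.004
gripper_force: 0.0
```

```bash
python3 - <<'E'
from h import *
delta((.592,-.339,.001))
c,im,d=shot("wrist")
print(ringfit(c,im,d,(.59,-.34),.03,tol=.004))
E
```

```text
t 2.87 tcp [ 0.5911 -0.3372  0.0641] head 1.7134 tilt [-0.0036  0.003  -1.    ] F [ 0.43 -0.26  0.89] grip 1.004 0.0
  tool shift mm [-2.1  0.8 63.1] turn z None
{'circ': (593.0, -337.6, 29.7), 'ell': array([ 592.8, -337.7,   58. ,   58.4]), 'z': 0.0151, 'px': array([256.9, 197.9])}
```

Emit:
jog_arm(
  motion=[
    [[1,-1,1,20,0,0,0],[1,0,0,20,0,0,0],[1,0,0,15,0,0,0],[1,0,0,8,0,0,0],[0.5,0,0,0,0,0,0],[0.5,0,0,0,0,0,0],[0.5,0,0,0,0,0,0],[0.5,0,0,0,0,0,0],[0.5,0,0,0,0,0,0],[0.5,0,0,0,0,0,0],[0.5,0,0,0,0,0,0]],
  ],
  force=40,
)

```text
time_s: 3.83
tcp_pos: [0.5938, -0.3394, 0.0035]
orientation: [0.0, 0.654, 0.756, 0.0]
ft_force: [0.2, -1.1, -0.2]
grip_width: 0.498
gripper_force: 0.0
```

```bash
python3 - <<'E'
from h import *
delta(None)
c,im,d=shot("wrist"); cv2.imwrite("pics/w2.png",im)
E
```

```text
t 3.83 tcp [ 0.5938 -0.3394  0.0035] head 1.7149 tilt [ 5.e-04 -4.e-04 -1.e+00] F [ 0.2  -1.09 -0.21] grip 0.498 0.0
```

View pics/w2.png

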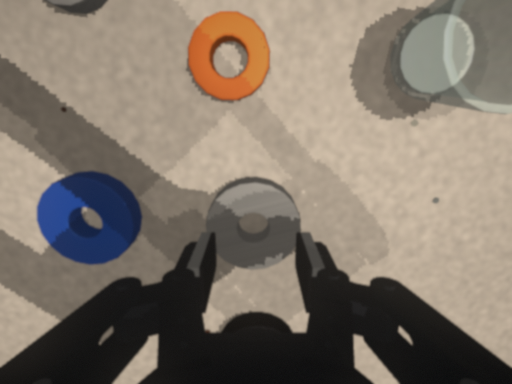

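The view shows the wide ring at (253,222). The fingers touch it at about (215,245) and (297,245), behind its centre. I check whether it slid.

```bash
python3 - <<'E'
from h import *
c,im,d=shot("wrist"); s,p,R=tool()
print(ringfit(c,im,d,(.592,-.337),.03,tol=.004))
for z in(0,.01,.02,.03):
  for y in(-.03,0,.03): 
    print(z,y,project(c,p+R@[0,y,-z]).round(0), end=' ')
P=world(c,d)
for u,v in((212,240),(210,255),(205,270),(300,240),(303,255),(318,270),(198,262),(312,262)): print((u,v),(R.T@(P[v,u]-p)*1000).round(1))
# points of finger in tool frame: nearest to camera, |y|<50
Q=(P-p)@R*1000; m=(Q[:,:,2]<-8)&(np.abs(Q[:,:,0])<20)&(np.abs(Q[:,:,1])<60)&(Q[:,:,2]>-45)
for sg in(-1,1):
  q=Q[m&(sg*Q[:,:,1]>0)]; print(sg,len(q),np.percentile(q,[2,50,98],axis=0).round(1))
E
```

```text
{'circ': (592.6, -337.5, 29.9), 'ell': array([ 593.1, -337.3,   56.3,   59.1]), 'z': 0.0151, 'px': array([252.7, 225. ])}
0 -0.03 [[209. 221.]] 0 0 [[254. 221.]] 0 0.03 [[300. 221.]] 0.01 -0.03 [[207. 228.]] 0.01 0 [[254. 228.]] 0.01 0.03 [[302. 228.]] 0.02 -0.03 [[204. 234.]] 0.02 0 [[254. 234.]] 0.02 0.03 [[304. 234.]] 0.03 -0.03 [[201. 242.]] 0.03 0 [[254. 242.]] 0.03 0.03 [[307. 242.]] (212, 240) [ 10.4 -20.7 -47.9]
(210, 255) [  7.2 -20.5 -56.9]
(205, 270) [  8.3 -20.4 -71.3]
(300, 240) [ 12.   22.3 -51.1]
(303, 255) [ 10.1  22.1 -62.1]
(318, 270) [ 11.   26.  -75.5]
(198, 262) [ 11.7 -23.3 -70.6]
(312, 262) [ 12.5  24.2 -71.9]
-1 2271 [[-19.  -28.4 -43.3]
 [  2.4 -15.8 -12. ]
 [ 19.2  -0.7 -10.2]]
1 2269 [[-19.1   1.1 -43.1]
 [  1.6  15.2 -12. ]
 [ 19.1  27.6 -10.2]]
```

```bash
python3 - <<'E'
from h import *
c,im,d=shot("side"); s,p,R=tool()
print(project(c,[p,p+R@[0,0,-.05],p+R@[0,.021,-.0187],p+R@[0,-.021,-.0187]]).round(0), ctrl.tcp_to_grasp)
u,v=project(c,p)[0].astype(int); a=im[v-100:v+50,u-100:u+100]; cv2.imwrite("pics/s2.png",cv2.resize(a,(800,600),interpolation=2)); print(u-100,v-100)
E
```

```text
[[316. 292.]
 [318. 272.]
 [327. 282.]
 [307. 288.]] 0.0187
216 192
```

View pics/s2.png

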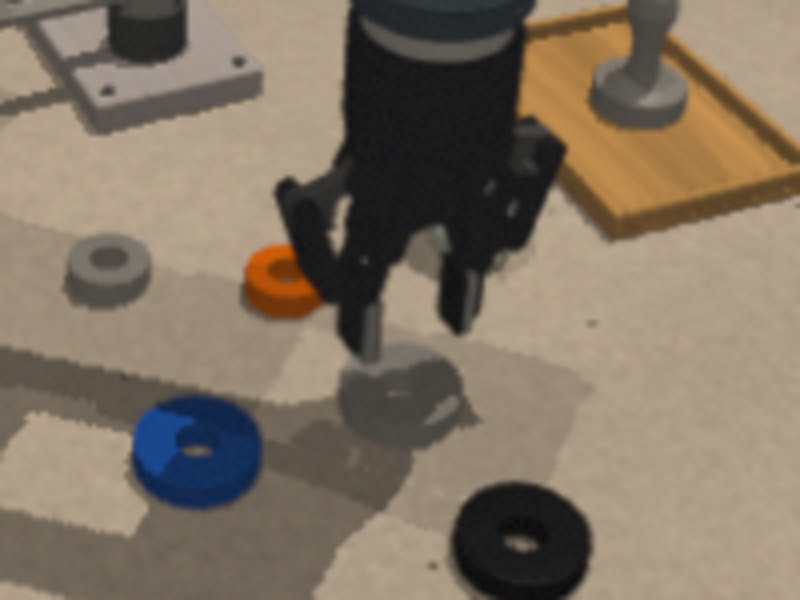

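The side crop shows the finger tips (365,360) and (460,330) about 35–45 mm above the ring, although the TCP reading is z=0.0035. So the reported TCP does not match the tips. I measure the true tip offset, shut and at ring opening.

Emit:
jog_arm(
  motion=[
    [[0,0,0,0,0,0,0],[0,0,0,0,0,0,0],[0,0,0,0,0,0,0],[0,0,0,0,0,0,0],[0,0,0,0,0,0,0],[0,0,0,0,0,0,0],[0,0,0,0,0,0,0]],
  ],
)

```text
time_s: 4.57
tcp_pos: [0.5936, -0.3392, 0.003]
orientation: [0.0, 0.654, 0.756, -0.0]
ft_force: [-0.1, 0.1, -0.1]
grip_width: 0.0
gripper_force: 0.0
```

```bash
cat >> h.py <<'E'
def tips(c,d,p,R):
    Q=(world(c,d)-p)@R*1000
    m=(Q[:,:,2]<-16)&(Q[:,:,2]>-90)&(np.abs(Q[:,:,0])<25)&(np.abs(Q[:,:,1])<60)
    for sg in(-1,1):
        q=Q[m&(sg*Q[:,:,1]>0)]
        if len(q)<20: print("none",sg,len(q)); continue
        t=q[q[:,2]>np.percentile(q[:,2],99)-8]
        print("finger",sg,len(q),"z top pct",np.percentile(q[:,2],[90,98,100]).round(1),"x",np.percentile(t[:,0],[5,50,95]).round(1),"y",np.percentile(t[:,1],[5,50,95]).round(1))
E
python3 - <<'E'
from h import *
delta(None); s,p,R=tool()
c,im,d=shot("wrist"); cv2.imwrite("pics/w3.png",im); tips(c,d,p,R)
# rows of dark pixels along finger centre columns
g=im.max(2); print([(v,int(g[v,254])) for v in range(200,262,3)])
c,im,d=shot("side"); P=world(c,d); m=(im.max(2)<60)&(np.hypot(P[:,:,0]-p[0],P[:,:,1]-p[1])<.03)&(P[:,:,2]>.02)&(P[:,:,2]<.12)
print("side tip low",np.percentile(P[m][:,2],[0,2,5,10]).round(4), (P[m][P[m][:,2]<np.percentile(P[m][:,2],10)]).mean(0).round(4))
E
```

```text
t 4.57 tcp [ 0.5936 -0.3392  0.003 ] head 1.7148 tilt [ 0. -0. -1.] F [-0.1   0.14 -0.06] grip 0.0 0.0
finger -1 2776 z top pct [-53.2 -43.6 -38.5] x [ 7.7 11.8 12.4] y [-11.8  -5.2  -0.5]
finger 1 3105 z top pct [-53.1 -43.6 -38.7] x [ 7.8 11.9 12.5] y [ 0.5  5.9 13.2]
[(200, 132), (203, 133), (206, 135), (209, 135), (212, 123), (215, 107), (218, 106), (221, 104), (224, 101), (227, 101), (230, 74), (233, 32), (236, 30), (239, 29), (242, 28), (245, 25), (248, 27), (251, 26), (254, 24), (257, 23), (260, 22)]
side tip low [0.0429 0.0514 0.0556 0.0627] [ 0.5871 -0.3446  0.0557]
```

Shut, the real tips sit 39 mm above the reported TCP, and about 48 mm above it at ring opening. The lateral offset is at most 1 mm. I'll use this: for the tips at z≈4 mm on the wide ring, the TCP must read about −0.044.

Emit:
jog_arm(
  motion=[
    [[1,1,-0.5,0,0,0,0],[1,0,0,0,0,0,0],[1,0,0,0,0,0,0],[1,0,0,0,0,0,0],[1,0,0,0,0,0,0],[1,0,0,0,0,0,0],[1,0,0,0,0,0,0],[1,0,0,0,0,0,0],[1,0,0,15,0,0,0],[1,0,0,15,0,0,0],[1,0,0,10,0,0,0],[1,0,0,6,0,0,0],[1,0,0,0,0,0,0]],
  ],
)

```text
time_s: 5.75
tcp_pos: [0.591, -0.3367, -0.0464]
orientation: [-0.003, 0.654, 0.756, -0.0]
ft_force: [-0.5, 0.9, -0.0]
grip_width: 0.996
gripper_force: 0.0
```

Emit:
jog_arm(
  motion=[
    [[0.5,0,0,0,0,0,0],[0.5,0,0,0,0,0,0],[0.5,0,0,0,0,0,0],[0.5,0,0,0,0,0,0],[0.5,0,0,0,0,0,0],[0.5,0,0,0,0,0,0]],
  ],
  force=40,
)

```text
time_s: 6.25
tcp_pos: [0.5945, -0.3396, -0.0406]
orientation: [0.002, 0.654, 0.756, -0.0]
ft_force: [-0.5, -0.5, 5.8]
grip_width: 0.674
gripper_force: 47.0
```

```bash
python3 - <<'E'
from h import *
delta(None); s,p,R=tool()
c,im,d=shot("wrist"); cv2.imwrite("pics/w4.png",im); tips(c,d,p,R)
print(ringfit(c,im,d,(.592,-.338),.03,tol=.004))
E
```

```text
t 6.25 tcp [ 0.5945 -0.3396 -0.0406] head 1.715 tilt [ 0.0028 -0.0026 -1.    ] F [-0.5  -0.5   5.83] grip 0.674 47.0
finger -1 10433 z top pct [-39.7 -39.1 -37.7] x [-8.9 12.4 23.9] y [-58.7 -43.9  -3.3]
finger 1 10542 z top pct [-39.5 -38.9 -37.6] x [-8.8 12.5 24. ] y [ 3.7 43.7 58.7]
{'circ': (592.3, -333.5, 41.5), 'ell': array([ 593.9, -337. ,   56.4,   69.5]), 'z': 0.0152, 'px': array([253.8, 259.4])}
```

Ring gripped (47 N, 0.674). Lift and carry to a hover short of the post.

Emit:
jog_arm(
  motion=[
    [[0.5,0,0,-15,0,0,0],[0.5,0,0,-35,0,0,0],[0.5,0,0,-40,0,0,0],[0.5,0,0,-40,0,0,0],[0.5,20,0,0,0,0,0],[0.5,34,0,0,0,0,0],[0.5,34,0,0,0,0,0],[0.5,34,0,0,0,0,0],[0.5,34,0,0,0,0,0],[0.5,34,0,0,0,0,0],[0.5,34,0,0,0,0,0],[0.5,34,0,0,0,0,0],[0.5,34,0,0,0,0,0],[0.5,34,0,0,0,0,0],[0.5,12,0,0,0,0,0],[0.5,0,0,0,0,0,0],[0.5,0,0,0,0,0,0],[0.5,0,0,0,0,0,0]],
  ],
)

```text
time_s: 7.8
tcp_pos: [0.5451, -0.0048, 0.0877]
orientation: [0.001, 0.655, 0.756, 0.0]
ft_force: [0.1, -0.2, -1.8]
grip_width: 0.672
gripper_force: 43.7
```

```bash
python3 - <<'E'
from h import *
delta((.5325,.083,.09)); s,p,R=tool()
c,im,d=shot("wrist"); cv2.imwrite("pics/w5.png",im)
P=world(c,d); Q=(P-p)@R*1000
m=(P[:,:,2]>.040)&(P[:,:,2]<.060)&(np.hypot(P[:,:,0]-.5325,P[:,:,1]-.083)<.02)
v,u=np.nonzero(m); print("post",len(u),u.mean(),v.mean(),P[m].mean(0).round(4),P[m].max(0),P[m].min(0))
t=m&(P[:,:,2]>.05); v,u=np.nonzero(t); print("top px",u.mean(),v.mean(),len(u),np.median(P[t],axis=0).round(4),"tool",(R.T@(onplane(c,[[u.mean(),v.mean()]],.053)[0]-p)*1000).round(1))
m=(np.abs(Q[:,:,0])<45)&(np.abs(Q[:,:,1])<45)&(Q[:,:,2]>-65)&(Q[:,:,2]<-30)
print("ring z",np.percentile(Q[m][:,2],[5,25,50,75,95]).round(1)); 
E
```

```text
t 7.8 tcp [ 0.5451 -0.0048  0.0877] head 1.7145 tilt [ 1.2e-03 -8.0e-04 -1.0e+00] F [ 0.12 -0.15 -1.83] grip 0.672 43.7
  tool shift mm [88.7  0.1 -2.4] turn z None
post 409 258.5574572127139 80.03667481662592 [0.5351 0.0847 0.0499] [0.54268658 0.09274347 0.05372172] [0.52758075 0.07707308 0.04307167]
top px 258.7782805429864 79.81447963800905 221 [0.5352 0.0848 0.0518] tool [90.   3.  34.6]
ring z [-59.1 -56.3 -55.8 -55.1 -46.7]
```

View pics/w5.png

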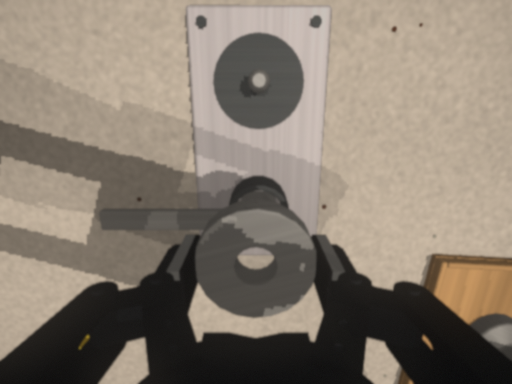

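The view shows the post top at (259,80) and the held ring at (255,262), level. Now the ring's centre in the same camera.

```bash
python3 - <<'E'
from h import *
s,p,R=tool()
c,im,d=shot("wrist"); P=world(c,d); Q=(P-p)@R*1000
m=(np.abs(Q[:,:,2]+56)<4)&(np.abs(Q[:,:,0])<40)&(np.abs(Q[:,:,1])<34)&(im.max(2)>45)
zt=np.median(Q[m][:,2]); print(zt,m.sum())
o,dr=rays(c,np.argwhere(m)[:,::-1]); o=(o-p)@R*1000; dr=dr@R; X=o+dr*((zt-o[2])/dr[:,2])[:,None]
for a in(-20,-12,-6,0,6,12,20):
    k=np.abs(X[:,1]-a)<1.2; 
    if k.sum(): print(a,np.percentile(X[k][:,0],[0,100]).round(1), end=' | ')
cs=cv2.findContours(m.astype(np.uint8),cv2.RETR_CCOMP,cv2.CHAIN_APPROX_NONE)
for cn,hh in zip(cs[0],cs[1][0]):
    if len(cn)<25: continue
    q=cn.reshape(-1,2); oo,dd=rays(c,q); dd=dd@R; Y=o+dd*((zt-o[2])/dd[:,2])[:,None]
    e=cv2.fitEllipse(np.float32(Y[:,:2])); print("\n",len(cn),hh[3],np.round(e[0]+e[1],1),cv2.minEnclosingCircle(np.float32(Y[:,:2])))
E
```

```text
-55.816655313092824 9849
-20 [-20.7  23.1] | -12 [-25.5  28.9] | -6 [-27.3  30.9] | 0 [-28.5  31.8] | 6 [-27.9  31.3] | 12 [-26.1  29.9] | 20 [-21.3  25.1] | 
 31 -1 [12.  32.3  3.3  5.7] ((11.996763229370117, 32.21925735473633), 3.223641872406006)

 32 -1 [ 11.9 -31.8   3.8   5.8] ((11.728261947631836, -31.701915740966797), 3.44180965423584)

 372 -1 [ 1.4  0.7 59.3 59.3] ((-0.2792385220527649, 0.737466037273407), 32.1309928894043)

 113 4 [ 2.2  0.7 18.5 19.5] ((2.2759556770324707, 0.7379962801933289), 9.994946479797363)
```

Emit:
jog_arm(
  motion=[
    [[0.5,28,0.8,0,0,0,0],[0.5,32,0.8,0,0,0,0],[0.5,28.5,0.7,0,0,0,0],[0.5,0,0,20,0,0,0],[0.5,0,0,25,0,0,0],[0.5,0,0,18,0,0,0],[0.5,0,0,0,0,0,0],[0.5,0,0,0,0,0,0],[0.5,0,0,0,0,0,0]],
  ],
)

```text
time_s: 8.65
tcp_pos: [0.5351, 0.0833, 0.025]
orientation: [0.001, 0.655, 0.756, 0.0]
ft_force: [-1.0, -1.1, -1.4]
grip_width: 0.673
gripper_force: 43.6
```

```bash
cat >> h.py <<'E'
def heldring(c,im,d,p,R,rx=40,ry=34,zc=-56):
    P=world(c,d); Q=(P-p)@R*1000
    m=(np.abs(Q[:,:,2]-zc)<4)&(np.abs(Q[:,:,0])<rx)&(np.abs(Q[:,:,1])<ry)&(im.max(2)>45)
    zt=np.median(Q[m][:,2]); o,_=rays(c,[[0,0]]); o=(o-p)@R*1000
    cs=cv2.findContours(m.astype(np.uint8),cv2.RETR_CCOMP,cv2.CHAIN_APPROX_NONE)
    for cn,hh in zip(cs[0],cs[1][0]):
        if len(cn)<50: continue
        dd=rays(c,cn.reshape(-1,2))[1]@R; Y=o+dd*((zt-o[2])/dd[:,2])[:,None]
        e=cv2.fitEllipse(np.float32(Y[:,:2])); print("ring contour",len(cn),hh[3],np.round(e[0]+e[1],1),"zt",zt.round(1))
    return Q,zt
E
python3 - <<'E'
from h import *
delta(None); s,p,R=tool()
c,im,d=shot("wrist"); cv2.imwrite("pics/w6.png",im); heldring(c,im,d,p,R)
P=world(c,d); Q=(P-p)@R*1000
m=(np.hypot(Q[:,:,0]-1.5,Q[:,:,1]-.7)<12)&(P[:,:,2]<.056)&(P[:,:,2]>.03); print("post thru hole",m.sum(),Q[m].mean(0) if m.any() else 0, np.percentile(Q[m],[2,98],axis=0).round(1) if m.any() else 0)
cv2.imwrite("pics/w6c.png",cv2.resize(im[150:330,140:370],None,fx=3,fy=3))
E
```

```text
t 8.65 tcp [0.5351 0.0833 0.025 ] head 1.7135 tilt [ 1.3e-03 -1.0e-04 -1.0e+00] F [-0.99 -1.11 -1.38] grip 0.673 43.6
ring contour 374 -1 [ 1.5  0.7 59.2 59.4] zt -55.8
ring contour 119 5 [ 2.1  0.8 18.6 19.6] zt -55.8
post thru hole 0 0 0
```

View pics/w6c.png

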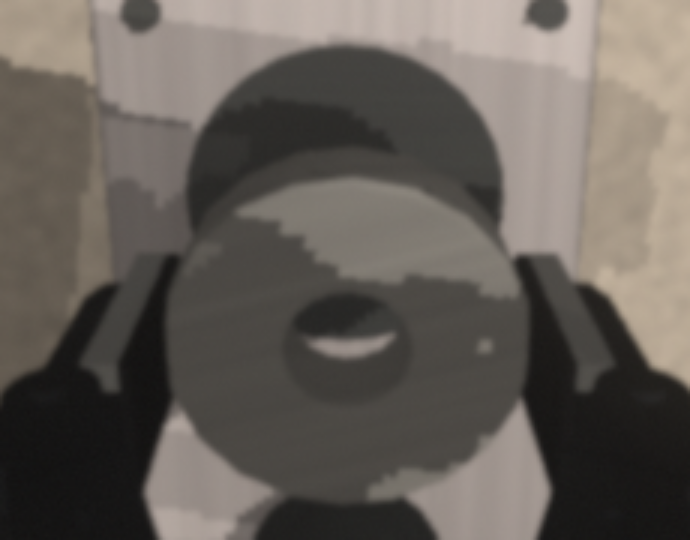

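The ring hole sits over the dark base disc, symmetric about column 346 in the crop. Descend in steps while watching the force.

Emit:
jog_arm(
  motion=[
    [[0.5,0,0,8,0,0,0],[0.5,0,0,8,0,0,0],[0.5,0,0,6,0,0,0],[0.5,0,0,0,0,0,0]],
  ],
  force=30,
)

```text
time_s: 9.03
tcp_pos: [0.5327, 0.0842, 0.0004]
orientation: [-0.001, 0.654, 0.756, -0.001]
ft_force: [-0.1, 0.4, -2.0]
grip_width: 0.673
gripper_force: 43.7
```

Emit:
jog_arm(
  motion=[
    [[0.5,0,0,8,0,0,0],[0.5,0,0,7,0,0,0],[0.5,0,0,4,0,0,0],[0.5,0,0,0,0,0,0],[0.5,0,0,0,0,0,0]],
  ],
  force=30,
)

```text
time_s: 9.45
tcp_pos: [0.5336, 0.0842, -0.0175]
orientation: [-0.0, 0.654, 0.756, -0.0]
ft_force: [0.3, -0.3, -0.4]
grip_width: 0.673
gripper_force: 43.7
```

Emit:
jog_arm(
  motion=[
    [[0.8,0,0,1,0,0,0],[0.85,0,0,0,0,0,0],[0.9,0,0,0,0,0,0],[0.9,0,0,0,0,0,0],[0.9,0,0,0,0,0,0],[1,0,0,-20,0,0,0],[1,0,0,-35,0,0,0],[1,0,0,-35,0,0,0],[1,-35,0,-20,0,0,0],[1,-35,0,0,0,0,0],[1,0,0,0,0,0,0],[1,0,0,0,0,0,0]],
  ],
)

```text
time_s: 10.45
tcp_pos: [0.5446, 0.0133, 0.0926]
orientation: [0.001, 0.656, 0.755, 0.0]
ft_force: [-0.5, 0.9, 0.2]
grip_width: 0.995
gripper_force: 0.0
```

```bash
python3 - <<'E'
from h import *
delta((.4775,-.212,.09)); s,p,R=tool()
c,im,d=shot("wrist"); cv2.imwrite("pics/w7.png",im)
print("wide",ringfit(c,im,d,(.535,.085),.03,zt=.036,tol=.004))
P=world(c,d); t=(P[:,:,2]>.047)&(P[:,:,2]<.058)&(np.hypot(P[:,:,0]-.535,P[:,:,1]-.085)<.02); v,u=np.nonzero(t); print("post",onplane(c,[[u.mean(),v.mean()]],.053).round(4),len(u))
# lock: cylinder top
t=(P[:,:,2]>.066)&(P[:,:,2]<.074)&(np.hypot(P[:,:,0]-.55,P[:,:,1]+.014)<.025); v,u=np.nonzero(t); print("lock top",len(u), onplane(c,[[u.mean(),v.mean()]],.07).round(4) if len(u) else 0)
c,im,d=shot("top"); print("top wide",ringfit(c,im,d,(.5325,.083),.03,zt=.036,tol=.006))
E
```

```text
t 10.45 tcp [0.5446 0.0133 0.0926] head 1.7116 tilt [ 1.3e-03 -2.0e-04 -1.0e+00] F [-0.5   0.93  0.18] grip 0.995 0.0
  tool shift mm [-213.7  -98.1    2.6] turn z None
wide {'circ': (534.9, 84.8, 29.5), 'ell': array([534.9,  84.9,  58. ,  58.1]), 'z': 0.0351, 'px': array([255.1, 104.8])}
post [[0.5351 0.0851 0.053 ]] 320
lock top 760 [[ 0.5493 -0.0127  0.07  ]]
top wide {'circ': (530.8, 83.0, 28.9), 'ell': array([527.3,  84.1,  46. ,  56.9]), 'z': 0.0353, 'px': array([201.8, 202. ])}
```

Wide ring home: concentric with the post, top at about 0.035–0.036. Next the small ring (steel, wrist-frame estimate 0.479, −0.210). I use opening 0.75 to stay clear of the yellow ring.

Emit:
jog_arm(
  motion=[
    [[0.75,-20,-9,0,0,0,0],[0.75,-32,-15,0,0,0,0],[0.75,-32,-15,0,0,0,0],[0.75,-32,-15,0,0,0,0],[0.75,-32,-15,0,0,0,0],[0.75,-32,-15,0,0,0,0],[0.75,-33,-13,0,0,0,0],[0.75,0,0,30,0,0,0],[0.75,0,0,30,0,0,0],[0.75,0,0,0,0,0,0],[0.75,0,0,0,0,0,0],[0.75,0,0,0,0,0,0]],
  ],
)

```text
time_s: 11.55
tcp_pos: [0.4792, -0.209, 0.0326]
orientation: [-0.0, 0.654, 0.757, 0.0]
ft_force: [1.0, -0.2, 0.5]
grip_width: 0.75
gripper_force: 0.0
```

```bash
python3 - <<'E'
from h import *
delta((.4786,-.211,-.044)); s,p,R=tool()
c,im,d=shot("wrist"); cv2.imwrite("pics/w8.png",im); 
f=ringfit(c,im,d,(.4785,-.211),.022,tol=.004); print(f, "tool",(R.T@(np.r_[f['ell'][:2]/1000,.016]-p)*1000).round(1)); tips(c,d,p,R)
E
```

```text
t 11.55 tcp [ 0.4792 -0.209   0.0326] head 1.7164 tilt [-1.e-04  2.e-04 -1.e+00] F [ 1.02 -0.24  0.53] grip 0.75 0.0
  tool shift mm [-1.9 -0.9 76.6] turn z None
{'circ': (479.5, -209.6, 21.7), 'ell': array([ 479.6, -209.6,   42. ,   42.8]), 'z': 0.015, 'px': array([254.6, 212.1])} tool [-0.7  0.3 16.6]
finger -1 2759 z top pct [-51.4 -44.9 -40.9] x [-7.4  7.3 12.3] y [-41.8 -31.4 -31.1]
finger 1 2737 z top pct [-51.6 -44.9 -41.1] x [-7.4  7.6 12.3] y [32.6 32.9 42.9]
```

Emit:
jog_arm(
  motion=[
    [[0.75,-1.5,-0.5,20,0,0,0],[0.75,0,0,20,0,0,0],[0.75,0,0,18,0,0,0],[0.75,0,0,10,0,0,0],[0.75,0,0,0,0,0,0],[0.35,0,0,0,0,0,0],[0.35,0,0,0,0,0,0],[0.35,0,0,0,0,0,0],[0.35,0,0,0,0,0,0],[0.35,0,0,0,0,0,0]],
  ],
  force=40,
)

```text
time_s: 12.43
tcp_pos: [0.4798, -0.2122, -0.0342]
orientation: [0.001, 0.654, 0.756, 0.0]
ft_force: [-0.3, 2.0, 7.2]
grip_width: 0.49
gripper_force: 41.3
```

Emit:
jog_arm(
  motion=[
    [[0.35,0,0,-15,0,0,0],[0.35,0,0,-35,0,0,0],[0.35,0,0,-40,0,0,0],[0.35,0,0,-35,0,0,0],[0.35,20,9,0,0,0,0],[0.35,32,15,0,0,0,0],[0.35,32,15,0,0,0,0],[0.35,32,15,0,0,0,0],[0.35,32,15,0,0,0,0],[0.35,32,15,0,0,0,0],[0.35,30,13,0,0,0,0],[0.35,0,0,0,0,0,0],[0.35,0,0,0,0,0,0],[0.35,0,0,0,0,0,0]],
  ],
)

```text
time_s: 13.6
tcp_pos: [0.5442, 0.0102, 0.0893]
orientation: [0.0, 0.654, 0.756, -0.0]
ft_force: [-0.3, 0.2, 0.1]
grip_width: 0.486
gripper_force: 41.0
```

```bash
python3 - <<'E'
from h import *
delta(None); s,p,R=tool()
c,im,d=shot("wrist"); cv2.imwrite("pics/w9.png",im)
P=world(c,d); Q=(P-p)@R*1000
m=(np.abs(Q[:,:,0])<18)&(np.abs(Q[:,:,1])<16)&(Q[:,:,2]>-65)&(Q[:,:,2]<-30); zc=np.median(Q[m][:,2])
heldring(c,im,d,p,R,rx=32,ry=26,zc=zc)
t=(P[:,:,2]>.047)&(P[:,:,2]<.058)&(np.hypot(P[:,:,0]-.535,P[:,:,1]-.085)<.02); v,u=np.nonzero(t)
X=onplane(c,[[u.mean(),v.mean()]],.053)[0]; print("post",X.round(4),len(u),"tool",(R.T@(X-p)*1000).round(1))
E
```

```text
t 13.6 tcp [0.5442 0.0102 0.0893] head 1.7156 tilt [ 3.e-04 -5.e-04 -1.e+00] F [-0.33  0.23  0.07] grip 0.486 41.0
ring contour 282 -1 [ 1.9  0.7 43.7 43.8] zt -49.2
ring contour 105 2 [ 2.6  0.8 18.5 19.4] zt -49.2
post [0.5352 0.085  0.053 ] 337 tool [75.4  1.9 36.2]
```

Emit:
jog_arm(
  motion=[
    [[0.35,22,0.4,0,0,0,0],[0.35,29,0.4,0,0,0,0],[0.35,22.5,0.4,0,0,0,0],[0.35,0,0,20,0,0,0],[0.35,0,0,25,0,0,0],[0.35,0,0,15,0,0,0],[0.35,0,0,0,0,0,0],[0.35,0,0,0,0,0,0],[0.35,0,0,7,0,0,0],[0.35,0,0,7,0,0,0],[0.35,0,0,0,0,0,0]],
  ],
  force=30,
)

```text
time_s: 14.57
tcp_pos: [0.5346, 0.0829, 0.0145]
orientation: [-0.0, 0.655, 0.756, -0.0]
ft_force: [-0.9, -0.4, -0.7]
grip_width: 0.487
gripper_force: 41.0
```

Emit:
jog_arm(
  motion=[
    [[0.35,0,0,5,0,0,0],[0.35,0,0,4,0,0,0],[0.35,0,0,2,0,0,0],[0.35,0,0,0,0,0,0],[0.35,0,0,0,0,0,0]],
  ],
  force=30,
)

```text
time_s: 14.98
tcp_pos: [0.5348, 0.0833, 0.0039]
orientation: [-0.0, 0.654, 0.756, -0.0]
ft_force: [-0.6, 0.1, -0.1]
grip_width: 0.488
gripper_force: 41.0
```

Emit:
jog_arm(
  motion=[
    [[0.6,0,0,0,0,0,0],[0.65,0,0,0,0,0,0],[0.7,0,0,0,0,0,0],[0.7,0,0,0,0,0,0],[0.7,0,0,-20,0,0,0],[0.7,0,0,-35,0,0,0],[0.7,0,0,-35,0,0,0],[0.7,-35,0,0,0,0,0],[0.7,-35,0,0,0,0,0],[0.7,0,0,0,0,0,0],[0.7,0,0,0,0,0,0]],
  ],
)

```text
time_s: 15.9
tcp_pos: [0.5453, 0.0125, 0.0944]
orientation: [0.0, 0.656, 0.755, 0.0]
ft_force: [-0.6, 0.7, 0.1]
grip_width: 0.7
gripper_force: 0.0
```

```bash
python3 - <<'E'
from h import *
delta((.4865,.3297,.12),-.1); s,p,R=tool()
c,im,d=shot("wrist"); cv2.imwrite("pics/w10.png",im)
print("small",ringfit(c,im,d,(.535,.085),.022,zt=.052,tol=.004))
print("wide",ringfit(c,im,d,(.535,.085),.03,zt=.036,tol=.004))
P=world(c,d)
t=(P[:,:,2]>.066)&(P[:,:,2]<.074)&(np.hypot(P[:,:,0]-.55,P[:,:,1]+.014)<.03); v,u=np.nonzero(t); q=onplane(c,np.c_[u,v],.07); r=cv2.minAreaRect(np.float32(q[:,:2]*1000)); print("lock top",len(u),u.mean(),v.mean(), q.mean(0).round(4),r)
E
```

```text
t 15.9 tcp [0.5453 0.0125 0.0944] head 1.7117 tilt [ 7.e-04 -1.e-04 -1.e+00] F [-0.63  0.73  0.14] grip 0.7 0.0
  tool shift mm [322.3 -13.6 -25.7] turn z 1.8117
small {'circ': (535.5, 84.5, 21.6), 'ell': array([535.4,  84.6,  42.2,  42.3]), 'z': 0.051, 'px': array([254.9, 105. ])}
wide {'circ': (534.8, 84.9, 29.5), 'ell': array([534.9,  84.9,  58. ,  58.1]), 'z': 0.035, 'px': array([254.4, 103.6])}
lock top 764 255.09293193717278 239.72513089005236 [ 0.5494 -0.0128  0.07  ] ((549.3175659179688, -12.735589981079102), (27.877607345581055, 21.173473358154297), 8.062304496765137)
```

Both rings are home: the tops read 0.051 and 0.035, with centres within 0.6 mm of the post. The lock top is at (0.5493, −0.0127) with yaw 0.142. Next I go over the key and turn so tool x heads toward the robot, which leaves joint room for the quarter turn.

Emit:
jog_arm(
  motion=[
    [[0.7,20,-1,-15,0,0,0],[0.7,34,-1,-15,0,0,0],[0.7,34,-1,0,0,0,0],[0.7,34,-1,0,0,0,0],[0.7,34,-1,0,0,0,0],[0.7,34,-1,0,0,0,0],[0.7,34,-1,0,0,0,0],[0.7,34,-2,0,0,0,0],[0.7,34,-2,0,0,0,0],[0.7,30,-2,0,0,0,0],[0.7,0,0,0,0,0,-0.12],[0.7,0,0,0,0,0,-0.12],[0.7,0,0,0,0,0,-0.12],[0.7,0,0,0,0,0,-0.12],[0.7,0,0,0,0,0,-0.12],[0.7,0,0,0,0,0,-0.12],[0.7,0,0,0,0,0,-0.12],[0.7,0,0,0,0,0,-0.12],[0.7,0,0,0,0,0,-0.12],[0.7,0,0,0,0,0,-0.12]],
  ],
)

```text
time_s: 17.62
tcp_pos: [0.4844, 0.3318, 0.1234]
orientation: [-0.001, 0.109, 0.994, -0.0]
ft_force: [-0.2, -0.6, -0.3]
grip_width: 0.699
gripper_force: 0.0
```

Emit:
jog_arm(
  motion=[
    [[0.5,0,0,0,0,0,-0.12],[0.5,0,0,0,0,0,-0.06],[0.5,0,0,0,0,0,0],[0.5,0,0,0,0,0,0],[0.5,0,0,0,0,0,0]],
  ],
)

```text
time_s: 18.03
tcp_pos: [0.4852, 0.3313, 0.1237]
orientation: [-0.0, 0.024, 1.0, -0.0]
ft_force: [0.8, -0.2, -0.1]
grip_width: 0.501
gripper_force: 0.0
```

```bash
python3 - <<'E'
from h import *
delta((.4865,.3297,.05),3.09); s,p,R=tool(); print(s["joint_pos"].round(2))
c,im,d=shot("wrist"); cv2.imwrite("pics/w11.png",im); P=world(c,d)
tips(c,d,p,R)
m=(P[:,:,2]>.074)&(P[:,:,2]<.086)&(np.hypot(P[:,:,0]-.486,P[:,:,1]-.33)<.04); v,u=np.nonzero(m)
q=onplane(c,np.c_[u,v],.08); r=cv2.minAreaRect(np.float32(q[:,:2]*1000)); print("bow top",len(u),u.mean(),v.mean(),np.median(P[m][:,2]),q.mean(0).round(4),r,"tool",(R.T@(q.mean(0)-p)*1000).round(1))
m=(P[:,:,2]>.035)&(P[:,:,2]<.044)&(np.hypot(P[:,:,0]-.486,P[:,:,1]-.33)<.05); q=P[m]; print("block",cv2.minAreaRect(np.float32(q[:,:2]*1000)),np.median(q[:,2]))
E
```

```text
t 18.03 tcp [0.4852 0.3313 0.1237] head 3.0937 tilt [-6.e-04 -1.e-04 -1.e+00] F [ 0.76 -0.24 -0.13] grip 0.501 0.0
  tool shift mm [-1.5 -1.5 73.7] turn z 0.0037
[ 0.4   0.28  1.64  0.    1.22 -1.13]
finger -1 3039 z top pct [-50.2 -42.2 -36.8] x [-9.3  6.6 11.1] y [-31.3 -20.3 -20.1]
finger 1 3042 z top pct [-50.2 -42.3 -36.3] x [-8.6  6.7 11. ] y [22.4 22.7 33.8]
bow top 500 254.134 197.534 0.07867369866637255 [0.4845 0.3314 0.08  ] ((484.35272216796875, 331.3256530761719), (9.733908653259277, 35.52191925048828), 86.83319091796875) tool [ 0.6  0.1 43.7]
block ((486.2919006347656, 331.3497009277344), (49.874168395996094, 60.75920486450195), 85.84809112548828) 0.03915854475771857
```

View pics/w11.png

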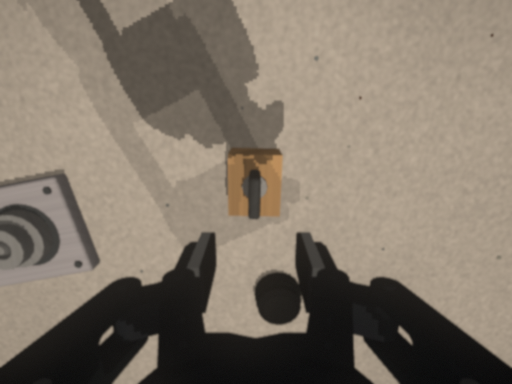

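The view shows the key bow at (254,197) in the bamboo block. The bow top is at 0.079, yaw about −0.06, block 60×50, and the cap is clear at (277,297). Descend and grip.

Emit:
jog_arm(
  motion=[
    [[0.5,0.5,-1,20,0,0,0.012],[0.5,0,0,32,0,0,0],[0.5,0,0,32,0,0,0],[0.5,0,0,22,0,0,0],[0.5,0,0,9,0,0,0],[0.5,0,0,0,0,0,0],[0.5,0,0,0,0,0,0],[0,0,0,0,0,0,0],[0,0,0,0,0,0,0],[0,0,0,0,0,0,0],[0,0,0,0,0,0,0],[0,0,0,0,0,0,0],[0,0,0,0,0,0,0]],
  ],
  force=80,
)

```text
time_s: 19.17
tcp_pos: [0.4868, 0.3305, 0.011]
orientation: [0.002, 0.029, 1.0, 0.001]
ft_force: [-1.1, 1.1, 6.9]
grip_width: 0.103
gripper_force: 78.4
```

Emit:
jog_arm(
  motion=[
    [[0,0,0,-10,0,0,0],[0,0,0,-20,0,0,0],[0,0,0,-35,0,0,0],[0,0,0,-35,0,0,0],[0,-9,-20,0,0,0,0],[0,-14,-32,0,0,0,0],[0,-14,-32,0,0,0,0],[0,-14,-32,0,0,0,0],[0,-14,-32,0,0,0,0],[0,-14,-32,0,0,0,0],[0,-14,-32,0,0,0,0],[0,-14,-32,0,0,0,0],[0,-14,-32,0,0,0,0],[0,-14,-32,0,0,0,0],[0,-6,-16,0,0,0,0],[0,0,0,0,0,0,-0.1],[0,0,0,0,0,0,-0.1],[0,0,0,0,0,0,0],[0,0,0,0,0,0,0]],
  ],
)

```text
time_s: 20.75
tcp_pos: [0.6069, -0.002, 0.1095]
orientation: [0.0, -0.069, 0.998, -0.0]
ft_force: [0.4, 0.7, -0.3]
grip_width: 0.104
gripper_force: 78.6
```

```bash
cat >> h.py <<'E'
def look(name,lk=(.549,-.013)):
    """lock top and slot, held key bow, in the tool frame"""
    delta(None); s,p,R=tool(); c,im,d=shot("wrist"); cv2.imwrite(f"pics/{name}.png",im); P=world(c,d); Q=(P-p)@R*1000
    m=(np.abs(P[:,:,2]-.069)<.0035)&(np.hypot(P[:,:,0]-lk[0],P[:,:,1]-lk[1])<.03)
    k,l,st,ce=cv2.connectedComponentsWithStats(m.astype(np.uint8)); i=1+np.argmax(st[1:,4]); m=(l==i).astype(np.uint8)
    cs,_=cv2.findContours(m,cv2.RETR_EXTERNAL,cv2.CHAIN_APPROX_NONE); cn=max(cs,key=cv2.contourArea).reshape(-1,2)
    q=(onplane(c,cn,.07)-p)@R*1000; r=cv2.minAreaRect(np.float32(q[:,:2])); print("lock top tool",np.round(r[0]+r[1],1),round(r[2],2),"z",np.median(P[l==i][:,2]).round(4),"px",ce[i].round(0))
    hull=np.zeros_like(m); cv2.fillPoly(hull,[cn.astype(np.int32)],1); hull=cv2.erode(hull,np.ones((5,5)))
    z=P[:,:,2]; sl=(hull>0)&((z<.060)|np.isnan(z))
    if sl.sum()>10:
        v,u=np.nonzero(sl); q=(onplane(c,np.c_[u,v],.07)-p)@R*1000; r=cv2.minAreaRect(np.float32(q[:,:2])); print("slot",sl.sum(),np.round(r[0]+r[1],1),round(r[2],2))
    b=(np.abs(Q[:,:,0])<26)&(np.abs(Q[:,:,1])<9)&(Q[:,:,2]<-55)&(Q[:,:,2]>-80)
    print("bow z",np.percentile(Q[b][:,2],[2,50,90]).round(1))
    return c,im,d,p,R,P,Q
E
python3 - <<'E'
from h import *
c,im,d,p,R,P,Q=look("w12")
for z in(-76,-74,-72,-70,-68,-66):
    b=(np.abs(Q[:,:,0])<26)&(np.abs(Q[:,:,1])<7)&(np.abs(Q[:,:,2]-z)<1)
    if b.sum(): print(z,b.sum(),np.percentile(Q[b][:,:2],[2,98],axis=0).round(1).tolist())
E
```

```text
t 20.75 tcp [ 0.6069 -0.002   0.1095] head -3.0035 tilt [ 1.e-04 -0.e+00 -1.e+00] F [ 0.42  0.71 -0.32] grip 0.104 78.6
lock top tool [59.  -4.1 19.9 27.1] 89.99 z 0.069 px [249. 123.]
slot 210 [59.5 -4.4 15.   7.3] 0.13
bow z [-77.9 -67.9 -62.2]
-76 14 [[-7.2, -6.7], [11.4, -4.9]]
-74 117 [[-10.4, -6.0], [10.8, 6.8]]
-72 302 [[-11.0, -6.5], [10.7, 6.9]]
-70 90 [[-11.3, -6.7], [14.3, 6.4]]
-68 1172 [[-15.2, -3.4], [16.6, 5.3]]
-66 299 [[-16.3, -6.5], [18.1, 6.0]]
```

View pics/w12.png

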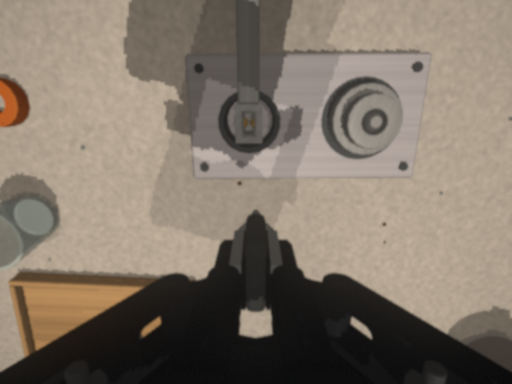

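The view shows the slot at (249,122), aligned with the tool axes, the key bow at (256,262) and the rings stacked at (374,120). Now the bow centre and tilt.

```bash
cat >> h.py <<'E'
def bow(c,im,P,Q,p,R):
    b=(np.abs(Q[:,:,0])<24)&(np.abs(Q[:,:,1]-.8)<7.5)&(np.abs(Q[:,:,2]+68)<2.5)
    k,l,st,ce=cv2.connectedComponentsWithStats(b.astype(np.uint8)); b=l==1+np.argmax(st[1:,4])
    v,u=np.nonzero(b); o,dd=rays(c,np.c_[u,v]); o=(o-p)@R*1000; dd=dd@R; zt=np.median(Q[b][:,2]); X=o+dd*((zt-o[2])/dd[:,2])[:,None]
    r=cv2.minAreaRect(np.float32(X[:,:2])); A=np.c_[Q[b][:,0],Q[b][:,1],np.ones(b.sum())]
    f=np.linalg.lstsq(A,Q[b][:,2],rcond=None)[0]; print("bow",b.sum(),"zt",zt.round(1),np.round(r[0]+r[1],1),round(r[2],1),"ext",np.percentile(X[:,:2],[1,99],axis=0).round(1).tolist(),"mean",X.mean(0).round(2),"slope",f[:2].round(3))
E
python3 - <<'E'
from h import *
c,im,d,p,R,P,Q=look("w13"); bow(c,im,P,Q,p,R)
# side & top camera: held key tip and lock
c,im,d=shot("side"); W=world(c,d)
g=(p+R@[0,.0008,.002]); print("expected tip",g.round(4),project(c,g).round(1))
m=(np.hypot(W[:,:,0]-g[0],W[:,:,1]-g[1])<.03)&(W[:,:,2]>.095)&(W[:,:,2]<.16)
for z in np.arange(.099,.150,.004):
    k=m&(np.abs(W[:,:,2]-z)<.002); 
    if k.sum(): print(round(z,3),k.sum(),W[k].mean(0).round(4), np.median(im[k],axis=0))
E
```

```text
t 20.8 tcp [ 0.6069 -0.0017  0.1094] head -3.0032 tilt [ 2.e-04 -0.e+00 -1.e+00] F [ 0.14 -1.05 -0.73] grip 0.101 78.6
lock top tool [59.  -4.6 19.3 27.2] 89.67 z 0.069 px [248. 123.]
slot 217 [58.1 -5.2 17.9  8.9] 0.14
bow z [-77.8 -67.9 -62. ]
bow 1529 zt -67.8 [ 1.7  0.7 35.5 14.5] 1.0 ext [[-15.5, -5.6], [18.5, 7.1]] mean [  2.68   1.   -67.81] slope [0.006 0.011]
expected tip [ 0.6068 -0.0009  0.1074] [[274.1 166.3]]
0.107 1 [ 6.018e-01 -1.000e-04  1.083e-01] [ 88. 102. 112.]
0.111 6 [ 0.605  -0.0008  0.1115] [76.  86.  94.5]
0.115 5 [ 0.6074 -0.0032  0.1145] [63. 70. 75.]
0.119 10 [ 0.6039 -0.0037  0.1188] [58.  63.5 67. ]
0.123 10 [ 0.6034 -0.0035  0.1233] [57.5 62.5 65.5]
0.127 8 [ 0.6056 -0.0034  0.127 ] [59.  63.  67.5]
0.131 8 [ 0.6035 -0.0038  0.1308] [57.  61.5 65.5]
0.135 7 [ 0.6033 -0.0035  0.1344] [58. 63. 66.]
0.139 5 [ 0.6029 -0.0117  0.1404] [58. 63. 66.]
0.143 19 [ 0.6028 -0.0088  0.1432] [57. 62. 65.]
0.147 13 [ 0.6013 -0.0079  0.1472] [60. 64. 66.]
```

Emit:
jog_arm(
  motion=[
    [[0,15,-1.4,0,0,0,0],[0,25,-2.5,0,0,0,0],[0,17.5,-1.5,0,0,0,0],[0,0,0,15,0,0,0],[0,0,0,15,0,0,0],[0,0,0,4,0,0,0],[0,0,0,0,0,0,0],[0,0,0,0,0,0,0],[0,0,0,0,0,0,0]],
  ],
  force=90,
)

```text
time_s: 21.65
tcp_pos: [0.5516, -0.0153, 0.0758]
orientation: [0.001, -0.071, 0.998, -0.0]
ft_force: [0.5, -0.3, -1.1]
grip_width: 0.1
gripper_force: 88.4
```

```bash
python3 - <<'E'
from h import *
c,im,d,p,R,P,Q=look("w14",(.549,-.013)); bow(c,im,P,Q,p,R)
for x0 in(13,15,17):
    b=(np.abs(Q[:,:,0]-x0)<1)&(np.abs(Q[:,:,1]-.8)<9)&(np.abs(Q[:,:,2]+68)<2.5); print(x0,b.sum(),np.percentile(Q[b][:,1],[3,97]).round(1) if b.any() else 0)
m=(np.abs(P[:,:,2]-.069)<.0035)&(np.abs(Q[:,:,0])<30)&(np.abs(Q[:,:,1])<30)
q=Q[m]; 
for a in range(-16,20,4):
    k=np.abs(q[:,0]-a)<2
    if k.sum()>3: print("locktop x",a,k.sum(),np.percentile(q[k][:,1],[3,97]).round(1))
E
```

```text
t 21.65 tcp [ 0.5516 -0.0153  0.0758] head -3.0004 tilt [ 1.2e-03 -3.0e-04 -1.0e+00] F [ 0.52 -0.29 -1.12] grip 0.1 88.4
lock top tool [ 5.6  1.6 24.4 19.4] 0.77 z 0.069 px [257. 204.]
bow z [-78.  -67.9 -62. ]
bow 1508 zt -67.8 [ 1.7  0.8 14.6 35.5] 90.0 ext [[-15.5, -5.6], [18.5, 7.2]] mean [  2.66   0.99 -67.8 ] slope [ 0.011 -0.011]
13 94 [-3.5  5.2]
15 108 [-3.5  5.5]
17 104 [-3.  5.]
locktop x -8 4 [-6.6 11. ]
locktop x -4 43 [-8.2 11. ]
locktop x 0 77 [-8.2 10.9]
locktop x 4 99 [-8.1 10.8]
locktop x 8 102 [-8.1 10.8]
locktop x 12 150 [-8.  11.1]
locktop x 16 148 [-7.4 11.1]
```

Emit:
jog_arm(
  motion=[
    [[0,1,0.4,0,0,0,0],[0,0,0,2,0,0,0],[0,0,0,3,0,0,0],[0,0,0,3,0,0,0],[0,0,0,2,0,0,0],[0,0,0,0,0,0,0],[0,0,0,0,0,0,0]],
  ],
)

```text
time_s: 22.28
tcp_pos: [0.5496, -0.0151, 0.0647]
orientation: [-0.0, -0.071, 0.998, 0.0]
ft_force: [0.9, 0.1, -1.2]
grip_width: 0.099
gripper_force: 88.4
```

The tip is 7 mm into the slot with no force. Push on with small wiggles.

Emit:
jog_arm(
  motion=[
    [[0,0,0,3,0,0,0],[0,0,0,2,0,0,0.02],[0,0,0,2,0,0,-0.04],[0,0,0,2,0,0,0.04],[0,0,0,1.5,0,0,-0.04],[0,0,0,1.5,0,0,0.02],[0,0,0,0,0,0,0]],
  ],
  force=100,
)

```text
time_s: 22.87
tcp_pos: [0.5504, -0.0153, 0.0537]
orientation: [0.001, -0.07, 0.998, -0.0]
ft_force: [-0.9, 0.6, 2.9]
grip_width: 0.099
gripper_force: 98.8
```

Emit:
jog_arm(
  motion=[
    [[0,0,0,2,0,0,0.02],[0,0,0,2,0,0,-0.04],[0,0,0,2,0,0,0.04],[0,0,0,2,0,0,-0.04],[0,0,0,1.5,0,0,0.04],[0,0,0,1.5,0,0,-0.02],[0,0,0,0,0,0,0],[0,0,0,0,0,0,0]],
  ],
  force=100,
)

```text
time_s: 23.53
tcp_pos: [0.5504, -0.0152, 0.0429]
orientation: [0.001, -0.07, 0.998, -0.0]
ft_force: [-2.6, 0.5, 7.1]
grip_width: 0.1
gripper_force: 99.2
```

Emit:
jog_arm(
  motion=[
    [[0,0,0,1,0,0,0.02],[0,0,0,1,0,0,-0.03],[0,0,0,0.5,0,0,0.01],[0,0,0,0,0,0,0],[0,0,0,0,0,0,0]],
  ],
)

```text
time_s: 23.95
tcp_pos: [0.5506, -0.0152, 0.0409]
orientation: [0.001, -0.07, 0.998, -0.0]
ft_force: [-2.6, 0.9, 11.3]
grip_width: 0.1
gripper_force: 100.0
```

```bash
python3 - <<'E'
from h import *
c,im,d,p,R,P,Q=look("w15"); bow(c,im,P,Q,p,R)
b=(np.abs(Q[:,:,0]-15)<3)&(np.abs(Q[:,:,1]-.8)<4)&(np.abs(Q[:,:,2]+68)<3); print("bow top world z",np.median(P[b][:,2]).round(4))
E
```

```text
t 23.95 tcp [ 0.5506 -0.0152  0.0409] head -3.0011 tilt [ 1.5e-03 -3.0e-04 -1.0e+00] F [-2.59  0.89 11.35] grip 0.1 100.0
lock top tool [11.6  1.  20.7 10.7] 89.97 z 0.0689 px [256. 218.]
bow z [-78.5 -68.  -62.2]
bow 1495 zt -67.8 [ 1.4  0.8 14.6 35. ] 90.0 ext [[-15.5, -5.6], [18.5, 7.2]] mean [  2.52   1.01 -67.81] slope [ 0.002 -0.003]
bow top world z 0.1086
```

Emit:
jog_arm(
  motion=[
    [[0,0,0,1,0,0,0.02],[0,0,0,0.5,0,0,-0.03],[0,0,0,0.5,0,0,0.01],[0,0,0,0,0,0,0],[0,0,0,0,0,0,0]],
  ],
)

```text
time_s: 24.42
tcp_pos: [0.5508, -0.0152, 0.0408]
orientation: [0.001, -0.07, 0.998, -0.0]
ft_force: [-10.0, 1.5, 27.4]
grip_width: 0.098
gripper_force: 102.5
```

Home: z stalls at 0.0408 and the force rises to 27 N. Relieve the push and the side load before turning.

Emit:
jog_arm(
  motion=[
    [[0,0.7,0,-1,0,0,0],[0,0,0,0,0,0,0],[0,0,0,0,0,0,0]],
  ],
)

```text
time_s: 24.67
tcp_pos: [0.5507, -0.0153, 0.0409]
orientation: [0.002, -0.07, 0.998, -0.0]
ft_force: [-4.5, 2.0, 17.4]
grip_width: 0.103
gripper_force: 100.6
```

Emit:
jog_arm(
  motion=[
    [[0,0.3,-0.15,-0.3,0,0,0.06],[0,0,-0.15,0,0,0,0.1],[0,0,-0.15,0,0,0,0.1],[0,0,-0.15,0,0,0,0.1],[0,0,-0.15,0,0,0,0.1],[0,0,0,0,0,0,0]],
  ],
)

```text
time_s: 25.17
tcp_pos: [0.5505, -0.016, 0.0409]
orientation: [0.002, 0.162, 0.987, 0.0]
ft_force: [-2.6, 1.4, 13.4]
grip_width: 0.099
gripper_force: 100.4
```

```bash
python3 - <<'E'
from h import *
delta(None); s,p,R=tool(); print(s["wrist_torque"].round(2), "F tool",(R.T@s["ft_force"]).round(1),s["joint_pos"].round(2))
E
```

```text
t 25.17 tcp [ 0.5505 -0.016   0.0409] head 2.8168 tilt [ 3.3e-03 -3.0e-04 -1.0e+00] F [-2.58  1.39 13.44] grip 0.099 100.4
[0.36 0.53 0.01] F tool [  2.8   0.5 -13.5] [-0.24  0.32  1.78  0.    1.04 -1.49]
```

Emit:
jog_arm(
  motion=[
    [[0,0.1,-0.15,0,0,0,0.1],[0,0,-0.15,0,0,0,0.1],[0,0,-0.15,0,0,0,0.1],[0,0,-0.15,0,0,0,0.1],[0,0,-0.15,0,0,0,0.1],[0,0,-0.15,0,0,0,0.1],[0,0,0,0,0,0,0]],
  ],
)

```text
time_s: 25.75
tcp_pos: [0.5499, -0.0167, 0.0409]
orientation: [0.002, 0.446, 0.895, 0.001]
ft_force: [-1.7, 2.7, 14.5]
grip_width: 0.098
gripper_force: 100.4
```

```bash
python3 - <<'E'
from h import *
delta(None); s,p,R=tool(); print(s["wrist_torque"].round(2), "F tool",(R.T@s["ft_force"]).round(1))
E
```

```text
t 25.75 tcp [ 0.5499 -0.0167  0.0409] head 2.2168 tilt [ 3.3e-03 -2.0e-04 -1.0e+00] F [-1.68  2.69 14.49] grip 0.098 100.4
[0.36 0.58 0.09] F tool [  3.1   0.3 -14.5]
```

Emit:
jog_arm(
  motion=[
    [[0,0.2,-0.15,0,0,0,0.1],[0,0,-0.15,0,0,0,0.1],[0,0,-0.15,0,0,0,0.1],[0,0,-0.15,0,0,0,0.1],[0,0,-0.1,0,0,0,0.08],[0,0,-0.1,0,0,0,0.06],[0,0,0,0,0,0,0],[0,0,0,0,0,0,0]],
  ],
)

```text
time_s: 26.42
tcp_pos: [0.5491, -0.0168, 0.0409]
orientation: [0.001, 0.667, 0.745, 0.001]
ft_force: [-2.4, 2.1, 13.4]
grip_width: 0.1
gripper_force: 100.4
```

```bash
python3 - <<'E'
from h import *
delta(None); s,p,R=tool(); print(s["wrist_torque"].round(2), "F tool",(R.T@s["ft_force"]).round(1))
for n in("wrist","top","side"):
    c,im,d=shot(n); P=world(c,d); b=(.0025,.0025) if n=="wrist" else (0,0)
    X=P[:,:,:2]-np.array([.547+b[0],-.0155+b[1]]); r=np.hypot(X[:,:,0],X[:,:,1])
    m=(np.abs(P[:,:,2]-.0635)<.0035)&(r>.04)&(r<.13); q=X[m]
    if m.sum()>5:
        a=np.arctan2(q[:,1],q[:,0]); a=np.mod(a,2*np.pi); print(n,m.sum(),"arm dir",np.percentile(a,[10,50,90]).round(3),"lock turn",round(np.pi+.143-np.median(a),3),"rmax",r[m].max().round(3))
    print("  small ring z", np.nanmedian(P[:,:,2][(np.hypot(P[:,:,0]-.5325-b[0],P[:,:,1]-.083-b[1])>.0135)&(np.hypot(P[:,:,0]-.5325-b[0],P[:,:,1]-.083-b[1])<.02)&(P[:,:,2]<.056)]).round(4))
E
```

```text
t 26.42 tcp [ 0.5491 -0.0168  0.0409] head 1.6819 tilt [ 3.5e-03 -1.0e-04 -1.0e+00] F [-2.39  2.14 13.41] grip 0.1 100.4
[0.38 0.46 0.11] F tool [  2.4  -2.1 -13.4]
wrist 5177 arm dir [1.743 1.822 1.902] lock turn 1.463 rmax 0.119
  small ring z 0.0512
top 102 arm dir [1.736 1.837 1.929] lock turn 1.447 rmax 0.091
  small ring z 0.0514
side 99 arm dir [1.746 1.841 1.919] lock turn 1.443 rmax 0.122
  small ring z 0.0503
```

The lock is turned about 1.45 rad in all three cameras. The key is home with a steady torque of 0.11 N m, and the rings are in place. Handing in.

```bash
python3 -c "
from h import *
print(workorder.finish_job())"
```

```text
the job is handed in; nothing more can be done
None
```

The job is handed in, but the hand-in gave no verdict: by my measurements both rings are home on the post (wide under small), and the key is fully home, turned about 1.45 rad (83°) and still held at 100 N grip.

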